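Slide the screwdriver case through the gap in front of the tilt-out bins

TASK

Push the screwdriver case across the shelf, long way first, through the narrow gap between the low tilt-out bin unit and the junction box, until the whole case has come out at the far (left) end and no longer blocks the bins. Leave it lying just past the gap, no more than 6 cm beyond it and still pointing straight out of it. Only push it: do not lift or tip the case, and leave the lantern, the bulb and the lock hasp where they are.

Things in the scene. Friction and masses are not known exactly. Their poses are not given: they have to be found in the camera images.
- case: Loose hard case of a stainless screwdriver set, black, five small drivers shown on its flat top: 78 mm along its x, 120 mm along its y, 30 mm high, vertical corner edges rounded to 12 mm radius, about 0.25 to 0.5 kg, slides flat on the shelf (the shelf surface is z = 0). Origin at the centre of its underside, z up. It starts on the right (-y) side of the gap, turned and set off to one side by varying amounts.
- gap (a point): Centre of the gap, at shelf height. Its y axis runs along the gap in the direction to push (roughly towards world +y), its x axis runs across it, from the junction box to the bin unit, z up. The gap is a straight channel 84 mm wide (x from -42 to +42 mm) and 90 mm long (y from -45 to +45 mm), with vertical walls on both sides and nothing in front of or behind it on the push line.
- bin: Low grey tilt-out bin unit, screwed to the shelf, on the far side of the gap: 80 mm (x) by 90 mm (y), 48 mm high, three small bin fronts facing the gap. Origin at the centre of its underside, axes parallel to the gap's. The bins are shut and do not move.
- jbox: Low grey junction box with a plain lid, screwed to the shelf, on the robot's side of the gap: 70 mm (x) by 90 mm (y), 40 mm high. Origin at the centre of its underside, axes parallel to the gap's.
- lantern: Bystander: blue plastic lantern, 100 mm across, about 180 mm high with its wire handle, standing loose on the robot's side, well left of the junction box. Origin at the centre of its underside.
- bulb: Bystander: glass bulb standing in an open cardboard tray 66 mm square and 30 mm high, 88 mm high in all, loose, beyond the bin unit. Origin at the centre of its underside.
- hasp: Bystander: aluminium lock hasp lying loose and flat on the far side, left of the bin unit: 30 mm (x) by 116 mm (y), 17 mm high. Origin near the middle of its underside.

How it is judged (in metres and radians):
On the way:
1. the case is inside the gap, flat on the shelf and lined up with it (y of case in the frame of gap between -0.035 and 0.035 m and x of case in the frame of gap between -0.007 and 0.007 m and angle between the y axis of case and the y axis of gap, either way round below 0.12 rad and height (world z) of case below 0.006 m), for 0.1 s.
At the end, for the whole second after the job is handed in: Case flat and at rest past the gap: its centre 104 to 167 mm beyond the gap's centre (rear end 0 to about 60 mm out), within 30 mm of the centre line and 0.26 rad of its direction; lantern, bulb and hasp within 15 mm of their starts (y of case in the frame of gap between 0.104 and 0.167 m and x of case in the frame of gap between -0.03 and 0.03 m and angle between the y axis of case and the y axis of gap, either way round below 0.26 rad and height (world z) of case below 0.004 m and angle between case's own z axis and vertical below 0.05 rad and linear speed of case below 0.01 m/s and distance of each of lantern, bulb, hasp from where it was at the start of the episode below 0.015 m); the robot touches nothing.
It fails at once if the case is lifted off the shelf (by more than 8 mm) (height (world z) of case above 0.008 m).
It fails at once if the case is tipped (by more than 0.15 rad) (angle between case's own z axis and vertical above 0.15 rad).
It fails at once if the lantern, bulb or hasp is disturbed (moved more than 15 mm) (distance of any of lantern, bulb, hasp from where it was at the start of the episode above 0.015 m).
It also fails if it takes over 61 s, if anything falls off the work surface, if the arm or the gripper's body presses on something with over 40 N, if the wrist force passes 120 N, or if a joint passes its speed limit or range.

ROBOT

A 6-joint arm with a two-finger parallel gripper is mounted at the origin on the work surface. World frame = base frame: x ahead of the robot, y to its left, z up, the work surface at z = 0. Lengths are in mm, angles in rad, forces in N, time in s.
With the tool pointing down it reaches from about 300 to 775 mm from the base axis. Payload 14.6 kg.
Tool frame: the origin (TCP) lies midway between the tips of the shut fingers; the grasp point (between the pads) lies 19 mm behind it (manip.grip_depth is the distance from the TCP to the grasp point, in mm); x points along the fingers, y is the direction in which the jaws open and shut, and the axes are right-handed (so a half turn about x gives the same grasp; the last joint's range is limited). The gripper opens to 94 mm and grips with 3 to 60 N. Pads are 16 mm wide; open, the fingers measure 119 mm over their backs; the gripper's body (75 mm by 177 mm) begins 78 mm behind the grasp point.
Start: joints at [1.139, 0.3, 1.521, -0, 1.321, -0.067], TCP at [196.216, 513.798, 205.446] pointing down, gripper open.
Joint ranges: [-3.03, 3.03], [-0.79, 2.21], [0.23, 2.52], [-1.04, 4.18], [0, 3.07], [-2.55, 2.55]. Speed limits (rad/s): [2.22, 2.22, 2.57, 3.14, 3.14, 3.14].

INTERFACE

Orientations are given as [roll, pitch, yaw] about the fixed x, y, z axes, in that order (R = Rz(yaw) Ry(pitch) Rx(roll)).
In Python, from cell import readout, cams, ticket, manip gives the robot as it stands. The module is installed in compiled form; this text tells all that it offers.
- The arm moves only by the tool apply_moves, never from a script. Its argument "plan" is one flat list of numbers, 7 for each row, row after row: the turn, a rotation vector about the tool's x, y, z in rad, then the shift along the tool's x, y, z in m, then the opening in per cent of the stroke, from 0 (shut) to 100 (fully open). In form: [wx, wy, wz, x, y, z, fingers, wx, wy, wz, x, y, z, fingers, ...]. A call has 1 to 5 rows; each row shifts and turns the commanded pose from where the row before left it, along the tool's axes as they then stand; what a row does not reach is not made up. A row lasts 1/8 s, in which the tool goes at most 62.5 mm and 10.7 degrees, less where a joint would pass 70% of its speed; a pose out of reach is approached as far as the arm can. A call with a gripper value outside its range is refused whole. The fingers move at their own pace and stop on an object; "force" is the grip in N (left out, the last holds). Time passes only in rows, so rows that do not move let the fingers close. It gives the time, the measured TCP pose, the force and the opening at its end, in the units of the state.
- readout.read_state(): the state, without advancing time (a new reading comes with each control period).
- cams.camera(name): name is "scene" or "side" or "wrist"; returns a dict with "image" (384x512x3 uint8, red, green, blue), "fovy" (degrees; the focal length in pixels is half the picture's height over the tangent of half this angle, whatever the lens; pixels are square), "cx", "cy" (the principal point, pixels), "position" and "orientation" of the camera in the world; the wrist camera has in their place "T_tool_cam" (4x4, takes a point from camera to tool coordinates, whose origin is the TCP and whose axes are the tool frame's). Camera axes: x right, y down, z forward; pixel columns grow to the right and rows downward; lengths in mm; the calibration is good to about 2 mm. A picture is of the moment at which its call begins: read the wrist's pose just before it. There is no depth.
- ticket.sign_off(): hands the job in, once; it reports no verdict.
The state is a dict: "clock": time; "joints": joint angles; "qd": joint speeds; "effort": joint torques, N m; "eef_pos": TCP position; "eef_rot": TCP orientation; "wrist_force": force on the tool from outside, world axes, zero at the start; "moment": the same for the moment, N m; "finger_gap": finger opening in mm.
Only numpy, scipy, OpenCV 4.12 (cv2) and the standard library are available. Lean on these libraries where they do the work, as an engineer would, in place of code of your own. Each camera call takes 0.05 s, during which the arm holds its last target.

## Working session

There is one attempt and no reset: what is moved stays moved. The work goes in short steps, Python scripts to look and compute and a tool call to move; the robot and the scene stay as the last step left them, time stands still between calls to the robot, and variables do not carry over. Pictures are saved under pics/ and viewed, and the job is handed in when it is done.

Besides the shell and the picture viewer there is one more tool, called after ">>>" in YAML: its name, and indented under it one key for each argument. apply_moves: Moves the arm, as the interface text tells. Its arguments: {"type":"object","properties":{"plan":{"type":"array","items":{"type":"number"}},"force":{"type":"number"}},"required":["plan"]}

```bash
mkdir -p pics; ls
python3 - <<'E'
from cell import readout, cams
import cv2
print(readout.read_state())
for n in ["scene","side","wrist"]:
    c=cams.camera(n); cv2.imwrite(f"pics/{n}0.png",c["image"][:,:,::-1])
    print(n,{k:v for k,v in c.items() if k!="image"})
E
```

```text
pics
{'clock': 0.0, 'joints': array([ 1.13937483e+00,  3.00459474e-01,  1.52156365e+00, -3.25490408e-05,
        1.32070536e+00, -6.65972153e-02]), 'qd': array([ 0.00045679,  0.00067544, -0.00061559,  0.0007945 , -0.00011225,
        0.00102309]), 'effort': array([ 7.07336476e-04, -5.31819892e+01, -3.52721286e+01,  7.08791683e-02,
        2.44335568e-02, -1.56027289e-05]), 'eef_pos': array([196.13314196, 513.5644279 , 204.9000828 ]), 'eef_rot': array([-1.6096437 ,  1.56966006, -1.9744599 ]), 'wrist_force': array([-0.11860773,  0.36053416, -0.2957758 ]), 'moment': array([ 0.0186509 , -0.05248507, -0.03630261]), 'finger_gap': 93.54110112420967}
scene {'fovy': 49.457303813747, 'cx': 252.8339426429558, 'cy': 188.66514666802254, 'position': array([ 914.18750156, -254.42526629,  729.00754555]), 'orientation': array([-2.59536096, -0.01300932,  0.91704376])}
side {'fovy': 51.10932526800608, 'cx': 255.1321832999298, 'cy': 185.2761148528521, 'position': array([ 224.33478592, -545.17540683,  718.3190822 ]), 'orientation': array([-2.35703347,  0.01519937, -0.61149556])}
wrist {'fovy': 59.374829866828726, 'cx': 253.34902112343545, 'cy': 186.5539020872309, 'T_tool_cam': array([[-2.44121882e-04, -2.82437033e-01,  9.59285809e-01,
        -1.79926023e+02],
       [ 9.99999496e-01,  8.65588952e-04,  5.09333225e-04,
         5.35853599e-01],
       [-9.74201763e-04,  9.59285449e-01,  2.82436680e-01,
        -8.27214317e+01],
       [ 0.00000000e+00,  0.00000000e+00,  0.00000000e+00,
         1.00000000e+00]])}
```

View pics/scene0.png

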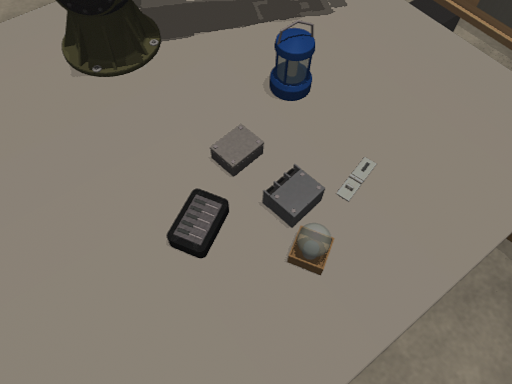

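View pics/side0.png

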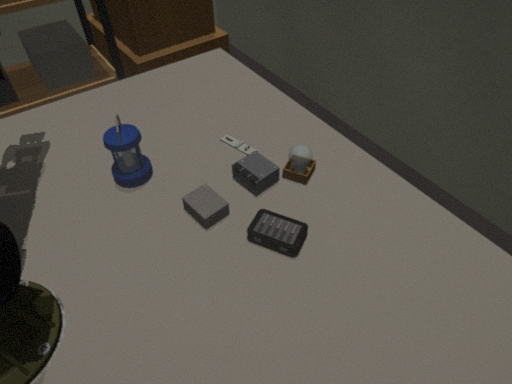

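View pics/wrist0.png

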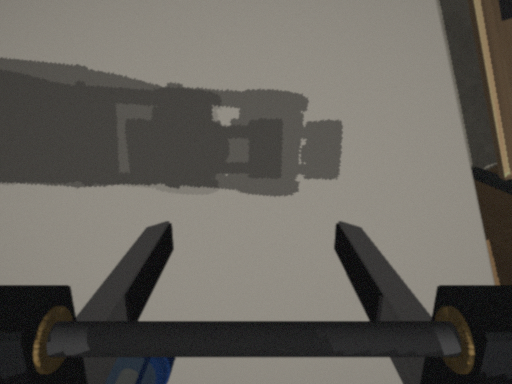

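The scene picture shows the case at about (199,222), the junction box at (238,148), the bin unit at (293,195), the lantern at (292,65), the bulb at (312,245) and the hasp at (357,178). I'll zoom in to get the corners.

```bash
cat > h.py <<'E'
import numpy as np, cv2
from scipy.spatial.transform import Rotation as R
from cell import readout, cams
def rot(o): return R.from_euler('xyz',o).as_matrix()
def cam(n):
    s=readout.read_state(); c=cams.camera(n)
    f=192/np.tan(np.radians(c['fovy']/2))
    if n=='wrist':
        T=np.eye(4);T[:3,:3]=rot(s['eef_rot']);T[:3,3]=s['eef_pos'];T=T@c['T_tool_cam'];Rm,p=T[:3,:3],T[:3,3]
    else: Rm,p=rot(c['orientation']),np.array(c['position'])
    return dict(img=c['image'][:,:,::-1].copy(),f=f,cx=c['cx'],cy=c['cy'],R=Rm,p=p)
def proj(c,P):
    q=(np.atleast_2d(P)-c['p'])@c['R']
    return np.c_[c['f']*q[:,0]/q[:,2]+c['cx'],c['f']*q[:,1]/q[:,2]+c['cy']]
def back(c,uv,z):
    uv=np.atleast_2d(uv).astype(float);d=np.c_[(uv[:,0]-c['cx'])/c['f'],(uv[:,1]-c['cy'])/c['f'],np.ones(len(uv))]@c['R'].T
    return c['p']+d*((z-c['p'][2])/d[:,2])[:,None]
E
python3 - <<'E'
from h import *
for n,(x,y,w,h) in {"scene":(150,110,200,150),"side":(170,125,160,140)}.items():
    c=cam(n); k=800//w
    im=cv2.resize(c['img'][y:y+h,x:x+w],None,fx=k,fy=k,interpolation=cv2.INTER_CUBIC)
    im=cv2.convertScaleAbs(im,alpha=1.8,beta=10)
    for i in range(0,w,20): cv2.putText(im,str(x+i),(i*k,10),0,.35,(0,255,255));cv2.line(im,(i*k,0),(i*k,im.shape[0]),(0,120,120),1)
    for i in range(0,h,20): cv2.putText(im,str(y+i),(0,i*k+10),0,.35,(0,255,255));cv2.line(im,(0,i*k),(800,i*k),(0,120,120),1)
    cv2.imwrite(f"pics/{n}z.png",im[:600])
E
```

```text
(no output)
```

View pics/scenez.png

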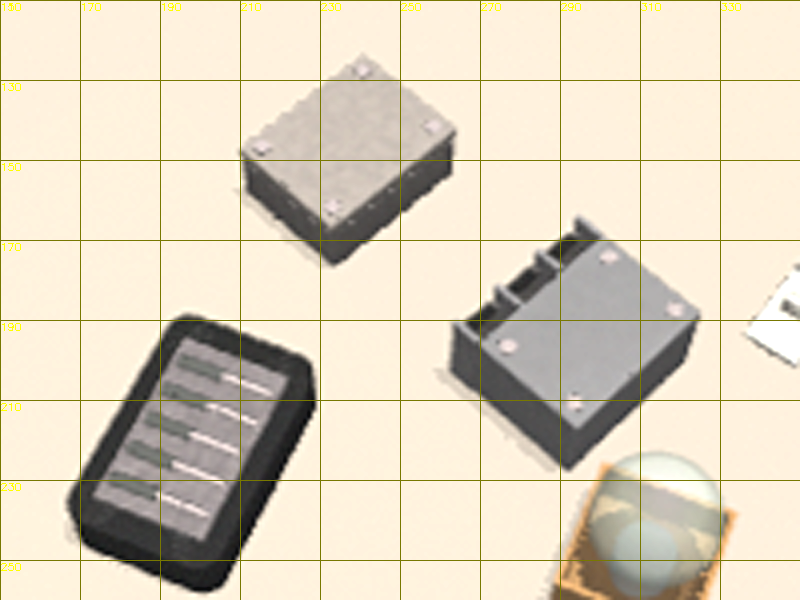

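View pics/sidez.png

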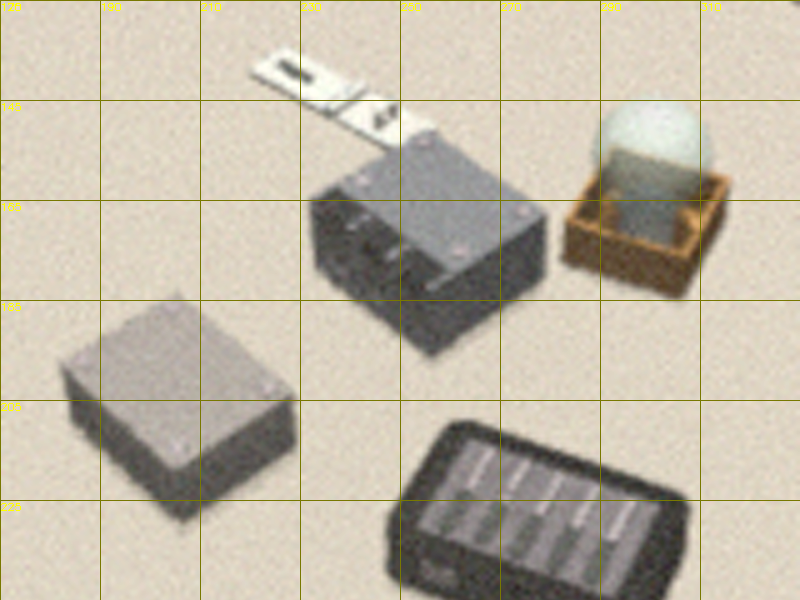

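```bash
cat >> h.py <<'E'
from scipy.optimize import least_squares, minimize
def tf(pose,P):
    x,y,a=pose; c,s=np.cos(a),np.sin(a); P=np.atleast_2d(P).astype(float)
    return np.c_[x+c*P[:,0]-s*P[:,1], y+s*P[:,0]+c*P[:,1], P[:,2]]
def inv(g,p):  # pose p in frame g
    d=p[:2]-g[:2];c,s=np.cos(g[2]),np.sin(g[2]); return np.array([c*d[0]+s*d[1],-s*d[0]+c*d[1],p[2]-g[2]])
def casepts(z):
    P=[]
    for cx,cy,a0 in ((27,48,0),(-27,48,90),(-27,-48,180),(27,-48,270)):
        for a in np.radians(np.arange(a0,a0+91,15)): P.append((cx+12*np.cos(a),cy+12*np.sin(a),z))
    return np.array(P)
CP=np.r_[casepts(0),casepts(30)]
def casemask(c,center,thr=75,win=70):
    g=c['img'].max(2); m=(g<thr).astype(np.uint8)
    u,v=proj(c,[[center[0],center[1],15]])[0]
    n,l,st,ce=cv2.connectedComponentsWithStats(m)
    best=max(range(1,n),key=lambda i: st[i,4]-1e6*(np.hypot(*(ce[i]-[u,v]))>25))
    mm=(l==best).astype(np.uint8)
    h=max(cv2.findContours(mm,cv2.RETR_EXTERNAL,cv2.CHAIN_APPROX_NONE)[0],key=len)
    return h
def fitcase(cs,p0,thr=75):
    hs=[cv2.convexHull(casemask(c,p0,thr)) for c in cs]
    def sd(hull,pts): return [cv2.pointPolygonTest(hull,(float(a),float(b)),True) for a,b in pts]
    def cost(p):
        r=[]
        for c,h in zip(cs,hs):
            ph=cv2.convexHull(proj(c,tf(p,CP)).astype(np.float32))
            r+=sd(ph,h[:,0]+0.0); r+=sd(h.astype(np.float32),ph[:,0])
        return np.array(r) if False else np.sum(np.square(r))/len(r)
    r=minimize(cost,p0,method='Nelder-Mead',options=dict(xatol=.005,fatol=1e-6,maxiter=2000,initial_simplex=np.array(p0)+np.array([[0,0,0],[15,0,0],[0,15,0],[0,0,.15]])))
    return r.x,r.fun
E
cat > m.py <<'E'
from h import *
cs={n:cam(n) for n in("scene","side")}
uv={"scene":dict(j=[(210,148.2),(240.8,123.8),(264,142.5),(233,167)],b=[(264,190.5),(295,164.5),(324.8,189.3),(293.3,217.5)]),
"side":dict(j=[(205,219),(182.4,197.4),(205.6,184),(229,204.6)],b=[(255.6,183.6),(232,165),(256,151),(279.4,168)])}
J=np.array([(-112,-45,40),(-112,45,40),(-42,45,40),(-42,-45,40)])
B=np.array([(42,-45,48),(42,45,48),(122,45,48),(122,-45,48)])
for n in cs:
    print(n,back(cs[n],uv[n]['j'],40).round(1).tolist(),back(cs[n],uv[n]['b'],48).round(1).tolist())
# scene j order: find world
def orderfit(names):
    def res(p):
        r=[]
        for n in names:
            for k,M,z in(('j',J,40),('b',B,48)):
                W=back(cs[n],uv[n][k],z)[:,:2]; Q=tf(p,M)[:,:2]
                D=np.linalg.norm(W[:,None]-Q[None],axis=2); r+=list((W-Q[D.argmin(1)]).ravel())
        return r
    return res
for names in(["scene"],["side"],["scene","side"]):
    w=np.mean([np.mean(np.r_[back(cs[n],uv[n]['j'],40),back(cs[n],uv[n]['b'],48)],0) for n in names],0)
    s=min((least_squares(orderfit(names),[w[0],w[1],a]) for a in(-.3,0,.3)),key=lambda s:s.cost)
    print(names,s.x.round(3),s.cost); 
g=s.x; np.save('gap.npy',g)
p0={n:back(cs[n],[{"scene":(199,222),"side":(278,232)}[n]],15)[0] for n in cs}; print(p0)
q0=np.r_[np.mean([p0[n][:2] for n in p0],0),0.]
for names in(["scene"],["side"],["scene","side"]):
  for thr in(75,95):
    x,f=min((fitcase([cs[n] for n in names],[q0[0],q0[1],a],thr) for a in(-.4,0.,.4)),key=lambda t:t[1])
    print(names,thr,x.round(3),f, 'in gap',inv(g,x).round(3))
for n,l in {"scene":[(292,85),(311,255),(357,178)],"side":[(132,172),(298,172),(238,145)]}.items(): print(n,back(cs[n],l,0).round(0).tolist())
for n in cs:
    im=cs[n]['img'].copy()
    for M in(J,B,casepts(30),casepts(0)):
        pose=g if len(M)==4 else x
        cv2.polylines(im,[proj(cs[n],tf(pose,M)).round().astype(int)],True,(0,255,0),1)
    cv2.imwrite(f'pics/{n}fit.png',cv2.resize(im[100:290,130:360],None,fx=3,fy=3))
E
python3 m.py
```

```text
scene [[457.0, -3.6, 40.0], [443.0, 85.5, 40.0], [512.1, 94.1, 40.0], [523.1, 6.6, 40.0]] [[607.0, 18.9, 48.0], [596.7, 105.4, 48.0], [675.0, 113.6, 48.0], [684.9, 26.1, 48.0]]
side [[454.6, -5.9, 40.0], [444.8, 81.9, 40.0], [510.8, 88.6, 40.0], [520.7, -0.8, 40.0]] [[604.3, 12.6, 48.0], [594.5, 100.8, 48.0], [673.7, 109.6, 48.0], [683.1, 22.8, 48.0]]
['scene'] [5.59867e+02 5.55180e+01 1.27000e-01] 12.34660778722482
['side'] [5.58338e+02 5.08960e+01 1.23000e-01] 17.23733262490566
['scene', 'side'] [5.59102e+02 5.32070e+01 1.25000e-01] 77.4506341913057
{'scene': array([ 572.49878703, -110.34950333,   15.        ]), 'side': array([ 575.79981276, -113.52963009,   15.        ])}
['scene'] 75 [ 5.72344e+02 -1.11030e+02  5.17000e-01] 0.22927685340967133 in gap [  -7.328 -164.607    0.392]
['scene'] 95 [ 5.72142e+02 -1.10892e+02  5.21000e-01] 0.1104407541443513 in gap [  -7.511 -164.445    0.396]
['side'] 75 [ 5.73642e+02 -1.12332e+02  5.14000e-01] 0.11704123608010525 in gap [  -6.203 -166.061    0.389]
['side'] 95 [ 5.73834e+02 -1.13127e+02  5.28000e-01] 0.07662754534789987 in gap [  -6.111 -166.873    0.403]
['scene', 'side'] 75 [ 5.72986e+02 -1.11577e+02  5.15000e-01] 0.2637099671577107 in gap [  -6.759 -165.23     0.39 ]
['scene', 'side'] 95 [ 5.72999e+02 -1.11787e+02  5.21000e-01] 0.3025600168840203 in gap [  -6.772 -165.44     0.396]
scene [[392.0, 276.0, 0.0], [749.0, 21.0, 0.0], [678.0, 212.0, 0.0]]
side [[393.0, 279.0, 0.0], [746.0, 23.0, -0.0], [680.0, 208.0, 0.0]]
```

```bash
cat >> h.py <<'E'
def toolR(yaw):  # x down, y = jaw along yaw direction
    y=np.array([np.cos(yaw),np.sin(yaw),0]);x=np.array([0,0,-1.]);return np.c_[x,y,np.cross(x,y)]
def delta(pos,yaw,z=None):
    """total turn (rotvec, tool) and shift (tool m) from the measured pose; turn picks nearest of yaw, yaw+pi"""
    s=readout.read_state();Rm=rot(s['eef_rot']);
    c=[R.from_matrix(Rm.T@toolR(y)).as_rotvec() for y in(yaw,yaw+np.pi)]
    rv=min(c,key=np.linalg.norm); sh=Rm.T@(np.array(pos)-s['eef_pos'])/1000
    return rv,sh,s
def g2w(gx,gy,z=0): return tf(np.load('gap.npy'),[[gx,gy,z]])[0]
E
python3 - <<'E'
from h import *
g=np.load('gap.npy');s=readout.read_state();print(rot(s['eef_rot']).round(3))
print('lantern',inv(g,np.array([392,278,0])),'bulb',inv(g,np.array([748,22,0])),'hasp',inv(g,np.array([679,210,0])))
c=np.array([-6.8,-165.4,.394])
def loc(p,q): return tf(p,[[q[0],q[1],0]])[0][:2]
icr=loc(c,(0,-29))
for da in(-.0,-.1,-.2,-.3,-.36,-.4):
    a=c[2]+da; cen=icr+29*np.array([-np.sin(a),np.cos(a)]); print(da,cen.round(1),'finger',loc(np.r_[cen,a],(-39-12.5,45)).round(1))
st=loc(c,(-39-12.5-15,45)); print(st)
rv,sh,_=delta(g2w(st[0],st[1],205),g[2]+.2); print(rv.round(4),sh.round(4))
E
```

```text
[[-0.     0.357  0.934]
 [-0.     0.934 -0.357]
 [-1.    -0.    -0.   ]]
lantern [-1.37786829e+02  2.43864412e+02 -1.24940985e-01] bulb [ 1.83536417e+02 -5.45034337e+01 -1.24940985e-01] hasp [ 1.38502112e+02  1.40629627e+02 -1.24940985e-01]
-0.0 [  -6.8 -165.4] finger [ -71.6 -143.6]
-0.1 [  -4.1 -164.4] finger [ -66.4 -136.3]
-0.2 [  -1.3 -163.7] finger [ -60.5 -129.5]
-0.3 [   1.6 -163.3] finger [ -53.9 -123.3]
-0.36 [   3.3 -163.2] finger [ -49.7 -120. ]
-0.4 [   4.5 -163.2] finger [ -46.7 -117.9]
[ -85.47965558 -149.37621151]
[8.811e-01 1.000e-04 2.000e-04] [ 4.000e-04 -4.728e-01  4.981e-01]
```

View pics/scenefit.png

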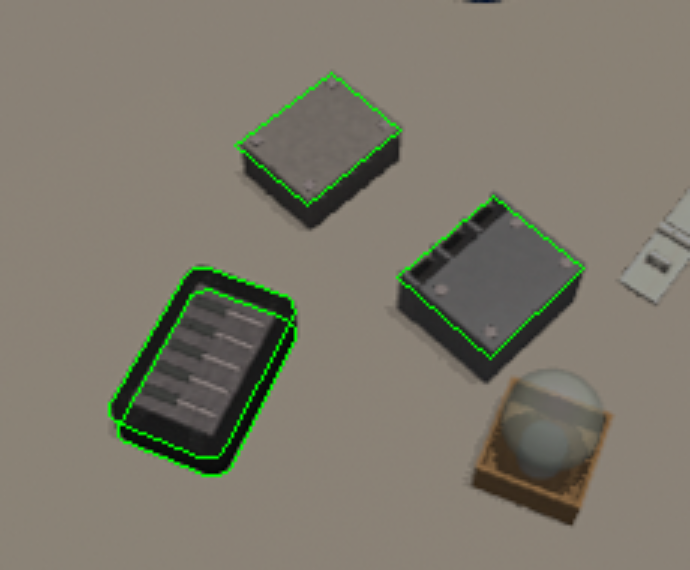

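View pics/sidefit.png

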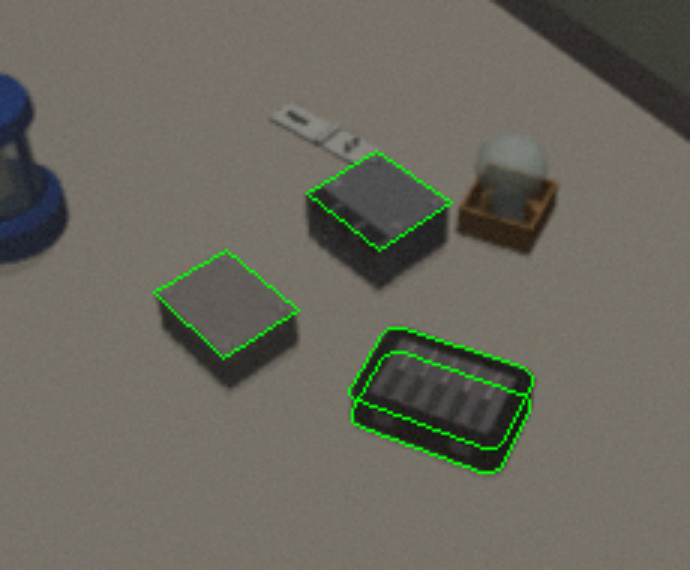

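The overlays match both boxes and the case. I'm moving over to the start of the side push and shutting the fingers on the way.

>>> apply_moves:
  plan: [0,0,0,0,-0.039,0.041,100,0,0,0,0,-0.039,0.041,100,0,0,0,0,-0.039,0.041,100,0,0,0,0,-0.039,0.041,100,0,0,0,0,-0.039,0.041,100]

```text
clock: 0.98
eef_pos: [318.6, 256.9, 205.6]
eef_rot: [0.856, 1.57, 0.492]
wrist_force: [0.8, 0.1, -0.0]
finger_gap: 94.0
```

>>> apply_moves:
  plan: [0,0,0,0,-0.039,0.041,0,0,0,0,0,-0.039,0.041,0,0,0,0,0,-0.039,0.041,0,0,0,0,0,-0.039,0.041,0,0,0,0,0,-0.039,0.041,0]
  force: 20

```text
clock: 1.6
eef_pos: [440.6, 1.3, 205.7]
eef_rot: [0.387, 1.57, 0.022]
wrist_force: [0.0, 0.7, 0.2]
finger_gap: 47.2
```

>>> apply_moves:
  plan: [0.176,0,0,0,0,0,0,0.176,0,0,0,0,0,0,0.176,0,0,0,0,0,0,0.176,0,0,0,0,0,0,0.176,0,0,0,0,0,0]

```text
clock: 2.22
eef_pos: [440.1, 3.2, 205.5]
eef_rot: [0.886, 1.571, -0.365]
wrist_force: [0.6, 0.3, -0.3]
finger_gap: 0.9
```

Run:
```python
from h import *
g=np.load('gap.npy')
rv,sh,s=delta(g2w(-85.5,-149.4,8),g[2]+.2); print(rv.round(4),sh.round(4),s['eef_pos'],s['wrist_force'],s['finger_gap'],s['clock'])
```

```text
[-0.0048  0.     -0.    ] [0.1975 0.0159 0.1199] [440.07508455   3.17334556 205.4651763 ] [ 0.57734856  0.27613128 -0.25253959] 0.8584834150300186 2.225
```

>>> apply_moves:
  plan: [0,0,0,0,0.005,0.04,0,0,0,0,0,0.005,0.04,0,0,0,0,0,0.006,0.04,0,0,0,0,0.05,0,0,0,0,0,0,0.05,0,0,0]

```text
clock: 2.85
eef_pos: [493.8, -105.8, 104.3]
eef_rot: [0.957, 1.57, -0.288]
wrist_force: [1.2, 0.1, -0.3]
finger_gap: 0.6
```

>>> apply_moves:
  plan: [0,0,0,0.05,0,0,0,0,0,0,0.03,0,0,0,0,0,0,0.017,0,0,0,0,0,0,0,0,0,0]

```text
clock: 3.35
eef_pos: [493.5, -105.3, 8.1]
eef_rot: [-2.159, 1.57, 2.879]
wrist_force: [-0.0, -0.3, -0.1]
finger_gap: 0.3
```

```bash
cat > see.py <<'E'
from h import *
import sys
tag=sys.argv[1]
c=cam(sys.argv[2] if len(sys.argv)>2 else "scene"); s=readout.read_state()
im=c['img'][90:280,130:380]; im=cv2.convertScaleAbs(im,alpha=1.5)
cv2.imwrite(f'pics/{tag}.png',cv2.resize(im,None,fx=3,fy=3,interpolation=cv2.INTER_CUBIC))
g=np.load('gap.npy'); print(inv(g,np.array([*s['eef_pos'][:2],0])).round(1),s['eef_pos'].round(1),s['wrist_force'].round(1),s['clock'])
E
python3 see.py a1
```

```text
[-8.430e+01 -1.493e+02 -1.000e-01] [ 494.  -105.5    9. ] [ 0.2 -0.6  1. ] 3.4
```

View pics/a1.png

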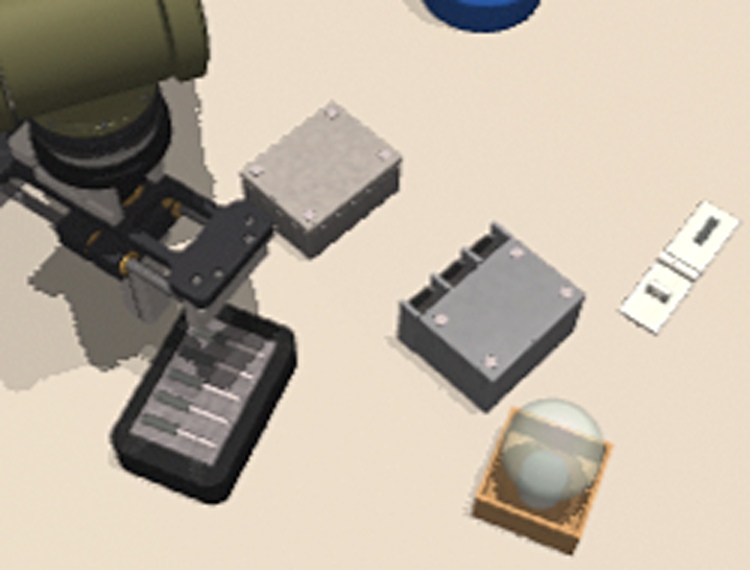

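The shut fingers stand beside the case's left front, at about (200,325) in the crop. I'm starting the arc push.

>>> apply_moves:
  plan: [0,0,0,0,0.007,-0.0015,0,0,0,0,0,0.0066,-0.0015,0,0,0,0,0,0.0033,-0.003,0,0,0,0,0,0.0033,-0.003,0,0,0,0,0,0.0036,-0.0028,0]

```text
clock: 4.03
eef_pos: [512.5, -86.3, 8.5]
eef_rot: [-1.397, 1.571, -2.642]
wrist_force: [-0.2, -0.9, 0.7]
finger_gap: 0.6
```

>>> apply_moves:
  plan: [0,0,0,0,0.0036,-0.0027,0,0,0,0,0,0.0038,-0.0024,0,0,0,0,0,0.0038,-0.0024,0,0,0,0,0,0,0,0]

```text
clock: 4.53
eef_pos: [520.9, -75.5, 8.4]
eef_rot: [1.924, 1.571, 0.679]
wrist_force: [0.1, -0.7, -0.2]
finger_gap: 0.4
```

```bash
python3 see.py a2 side; python3 see.py a3
```

```text
[-5.400e+01 -1.231e+02 -1.000e-01] [520.8 -75.7   8.4] [0.2 0.  0.5] 4.575
[-5.410e+01 -1.232e+02 -1.000e-01] [520.8 -75.8   8.4] [-0.3 -0.4  1.1] 4.625
```

View pics/a3.png

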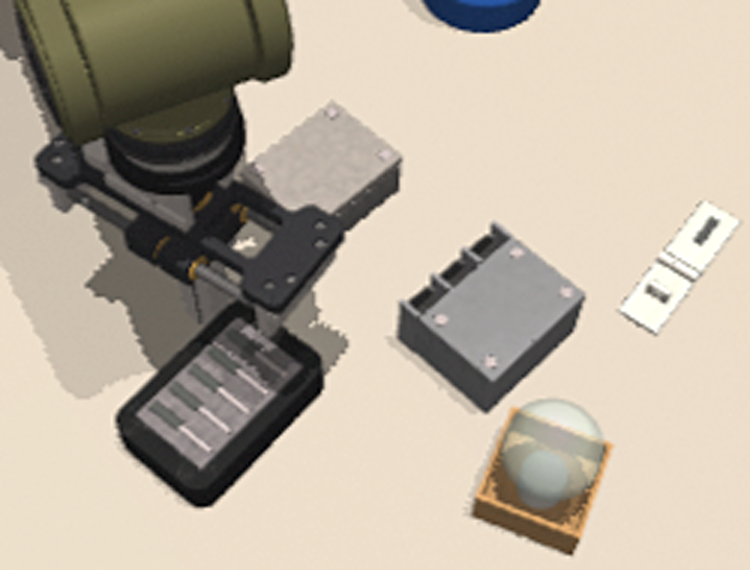

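View pics/a2.png

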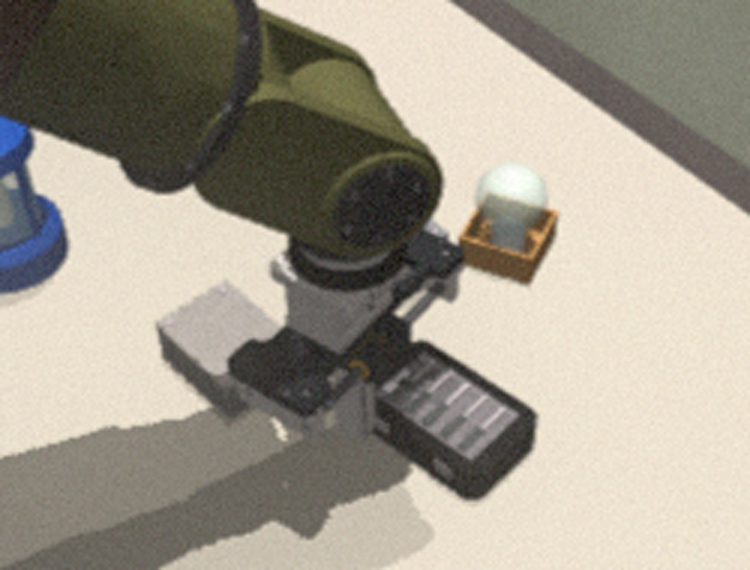

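>>> apply_moves:
  plan: [0,0,0,0,-0.03,0.01,0,0,0,0,-0.05,-0.03,0,30,0,0,0,-0.05,-0.04,0,40,0,0,0,-0.05,-0.05,0,40,0,0,0,-0.02,-0.04,0,40]

```text
clock: 5.25
eef_pos: [349.5, -144.6, 173.6]
eef_rot: [0.779, 1.567, -0.466]
wrist_force: [0.5, -0.5, 0.2]
finger_gap: 35.9
```

```bash
python3 see.py a4
cat > fc.py <<'E'
from h import *
import sys
g=np.load('gap.npy'); p0=[float(v) for v in sys.argv[1:4]]; thr=int(sys.argv[4]) if len(sys.argv)>4 else 85
w=tf(g,[[p0[0],p0[1],0]])[0]; p=[w[0],w[1],p0[2]+g[2]]
cs={n:cam(n) for n in("scene","side")}; xs=[]
for n in cs:
    try:
        x,f=fitcase([cs[n]],p,thr); gn=g.copy(); xs.append(x); print(n,inv(g,x).round(3),'err',round(f,2))
    except Exception as e: print(n,e); continue
    im=cs[n]['img'].copy()
    for z in(0,30): cv2.polylines(im,[proj(cs[n],tf(x,casepts(z))).round().astype(int)],True,(0,255,0),1)
    cv2.imwrite(f'pics/fc_{n}.png',cv2.resize(im[90:280,130:380],None,fx=3,fy=3))
E
python3 fc.py 5 -163 -.1; python3 see.py a5 side
```

```text
[-2.350e+02 -1.706e+02 -1.000e-01] [ 347.2 -145.3  174.8] [1.2 0.3 3. ] 5.3
scene [ 1.22900e+00 -1.59165e+02  9.70000e-02] err 0.19
side [ 2.10500e+00 -1.60951e+02  9.10000e-02] err 0.25
[-2.316e+02 -1.699e+02 -1.000e-01] [ 350.4 -144.3  171.8] [-0.1 -0.1 -0. ] 5.45
```

View pics/fc_scene.png

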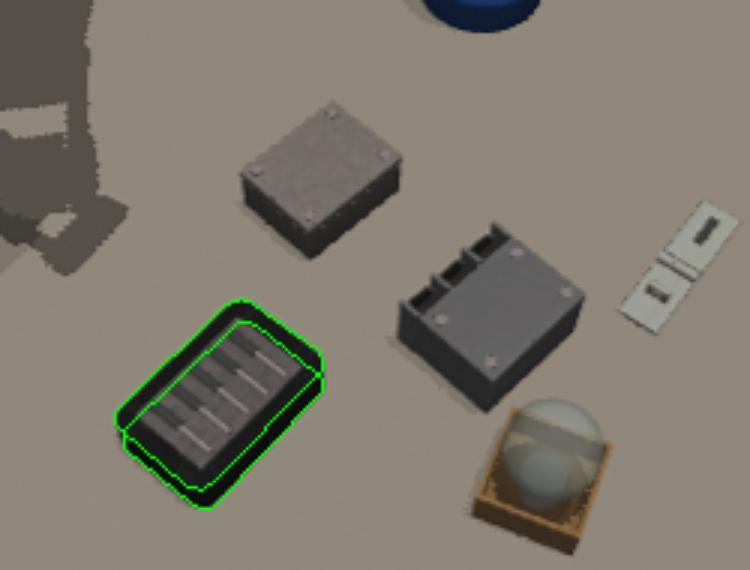

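View pics/fc_side.png

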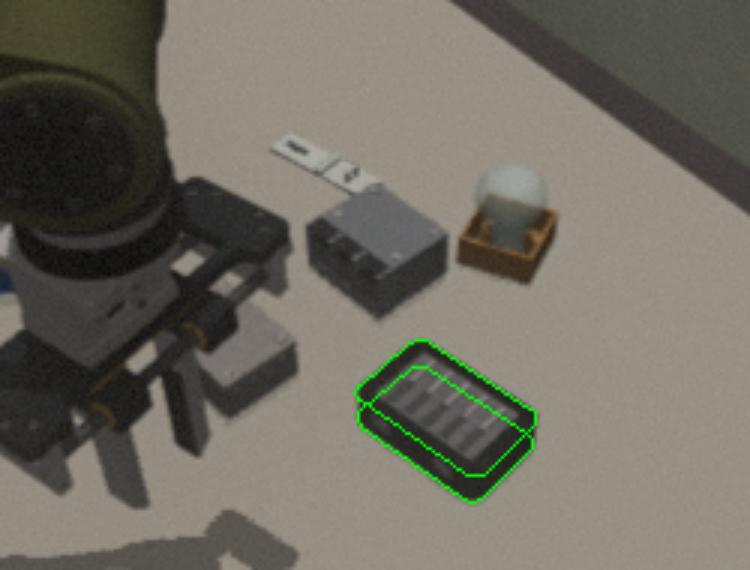

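Both cameras put the case at about gap (1.7, -160) mm, with 0.094 rad still to turn. Next is a two-finger push from behind, with the jaw square to the gap.

Run:
```python
from h import *
g=np.load('gap.npy')
rv,sh,s=delta(g2w(1,-250,120),g[2]); print(rv.round(4),sh.round(4)); print((R.from_rotvec(rv).as_matrix().T@sh).round(4))
```

```text
[ 0.1999  0.0009 -0.0014] [0.0522 0.2121 0.1246]
[0.0518 0.2326 0.0801]
```

>>> apply_moves:
  plan: [0.1,0,0,0,0,0.02,40,0.1,0,0,0,0,0.02,40,0,0,0,0.013,0.055,0.01,40,0,0,0,0.013,0.055,0.01,40,0,0,0,0.013,0.055,0.01,40]

```text
clock: 6.08
eef_pos: [531.0, -190.7, 130.3]
eef_rot: [-2.166, 1.569, 2.673]
wrist_force: [0.1, -0.7, -0.2]
finger_gap: 38.0
```

>>> apply_moves:
  plan: [0,0,0,0.013,0.055,0.01,40,0,0,0,0,0.0,0,40]

```text
clock: 6.32
eef_pos: [586.1, -193.0, 114.3]
eef_rot: [-2.115, 1.565, 2.726]
wrist_force: [-1.0, 0.0, 0.1]
finger_gap: 37.9
```

Run:
```python
from h import *
g=np.load('gap.npy')
rv,sh,s=delta(g2w(1,-250,8),g[2]); print(rv.round(4),sh.round(4),s['finger_gap']);
```

```text
[ 0.0032 -0.0031  0.0052] [0.1063 0.0054 0.0027] 37.874967406050935
```

>>> apply_moves:
  plan: [0.003,0,0,0.04,0.0055,0.002,40,0,0,0,0.04,0,0,40,0,0,0,0.02,0,0,40,0,0,0,0.006,0,0,40,0,0,0,0,0,0,40]

```text
clock: 6.95
eef_pos: [590.6, -195.9, 14.3]
eef_rot: [1.081, 1.57, -0.366]
wrist_force: [0.6, 1.1, 0.6]
finger_gap: 37.5
```

```bash
python3 see.py b1
python3 - <<'E'
from h import *
g=np.load('gap.npy')
rv,sh,s=delta(g2w(1,-250,8),g[2]); print(rv.round(4),sh.round(4),s['finger_gap']);
E
```

```text
[ 4.000e-01 -2.512e+02 -1.000e-01] [ 590.8 -196.    14.8] [ 0.3 -0.5 -0.2] 7.0
[-0.0019  0.0009 -0.0016] [ 0.0068  0.0006 -0.0012] 37.61184460528359
```

View pics/b1.png

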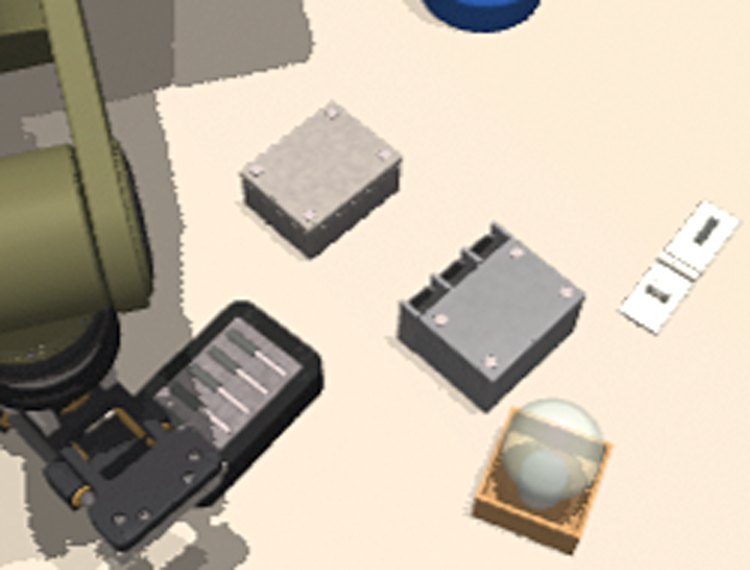

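>>> apply_moves:
  plan: [0,0,0,0.005,0.0005,-0.008,40,0,0,0,0,0,-0.008,40,0,0,0,0,0,-0.006,40,0,0,0,0,0,-0.006,40,0,0,0,0,0,-0.006,40]

```text
clock: 7.62
eef_pos: [586.5, -161.8, 8.6]
eef_rot: [0.523, 1.57, -0.925]
wrist_force: [-0.5, -2.5, 0.4]
finger_gap: 37.6
```

>>> apply_moves:
  plan: [0,0,0,0,0,-0.006,40,0,0,0,0,0,-0.006,40,0,0,0,0,0,-0.006,40,0,0,0,0,0,-0.006,40,0,0,0,0,0,-0.004,40]

```text
clock: 8.25
eef_pos: [583.1, -133.9, 8.6]
eef_rot: [0.978, 1.57, -0.469]
wrist_force: [-0.1, -3.2, 1.7]
finger_gap: 37.7
```

```bash
python3 see.py b2;  python3 see.py b3 side; python3 see.py b3w wrist
```

```text
[ 5.000e-01 -1.883e+02 -1.000e-01] [ 583.1 -133.5    8.6] [-0.  -0.4  1. ] 8.3
[ 4.000e-01 -1.884e+02 -1.000e-01] [ 583.  -133.6    8.4] [-0.4  0.3 -0.4] 8.35
[ 3.000e-01 -1.884e+02 -1.000e-01] [ 582.9 -133.7    8.3] [ 0.1  0.3 -0. ] 8.4
```

View pics/b2.png

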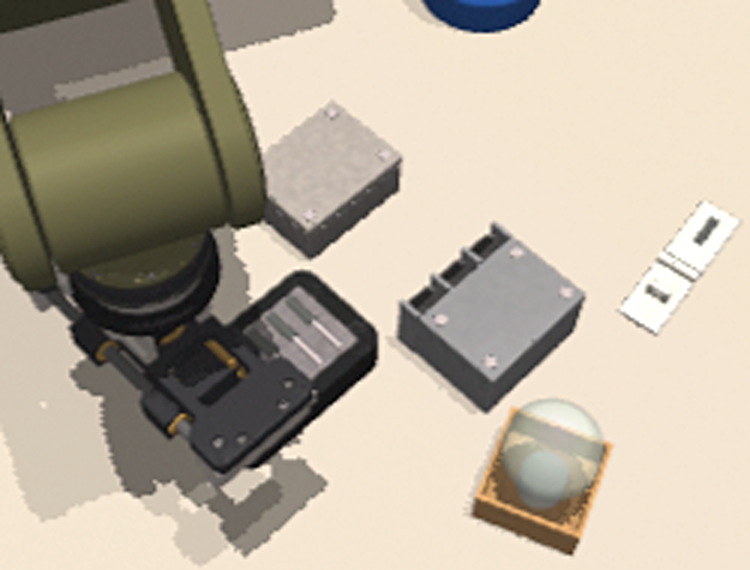

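View pics/b3.png

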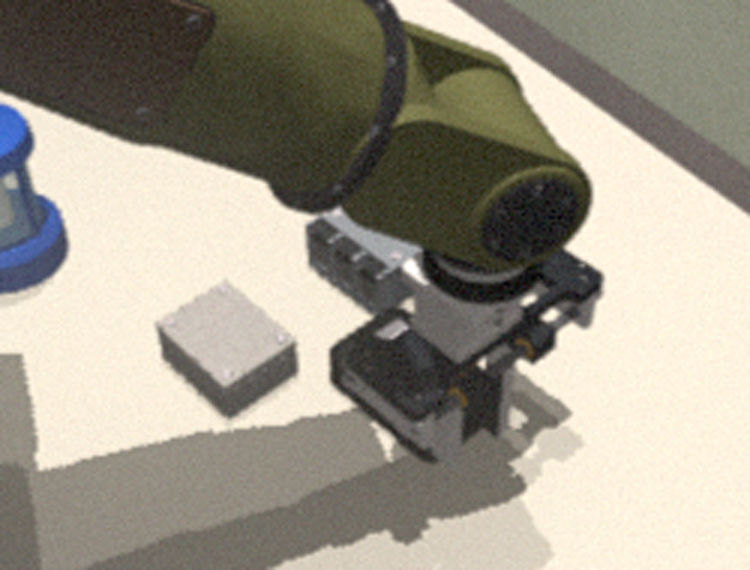

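Run:
```python
from h import *
c=cam('wrist'); cv2.imwrite('pics/w1.png',cv2.convertScaleAbs(c['img'],alpha=1.5))
```

```text
(no output)
```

View pics/w1.png

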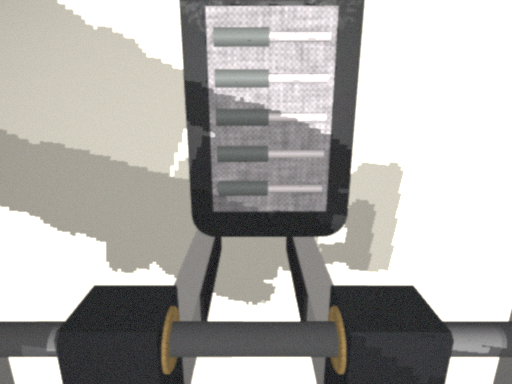

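The wrist picture shows the case flush against both fingers: rear edge at row ~236, left edge at column ~185–192, right edge at ~350–359.

```bash
cat > wc.py <<'E'
from h import *
g=np.load('gap.npy'); c=cam('wrist'); G=c['img'].max(2).astype(int)
def edges(r):
    row=np.convolve(G[r],[.2]*5,'same'); 
    cc=255; L=cc
    d=np.where(row[100:430]<60)[0]+100
    return d.min(),d.max()
L,Rr=[],[]
for r in range(10,200,5):
    # border dark band: search from inside outward
    row=G[r]; l=215
    while l>120 and not(row[l-6:l].min()>70): l-=1
    q=330
    while q<440 and not(row[q+1:q+7].min()>70): q+=1
    L.append((l-.5,r));Rr.append((q+.5,r))
Lw=back(c,L,30)[:,:2];Rw=back(c,Rr,30)[:,:2]
def line(P):
    vx,vy,x,y=cv2.fitLine(P.astype(np.float32),cv2.DIST_HUBER,0,.01,.01).ravel(); return np.array([x,y]),np.arctan2(-vx*np.sign(vy),abs(vy))
for P in(Lw,Rw):
    p,a=line(P); e=[inv(g,np.r_[v,0])[0] for v in P]; print(inv(g,np.r_[p,a]).round(3), np.round([e[0],e[-1]],1))
E
python3 wc.py
```

```text
[ -22.775 -111.966   -0.233] [-15.9 -30.5]
[  41.683 -110.807    0.22 ] [33.4 47.5]
```

Run:
```python
from h import *
c=cam('wrist'); G=c['img'].max(2).astype(int)
for r in(50,120,190): print(r,G[r,175:215].tolist(),G[r,330:375].tolist())
g=np.load('gap.npy')
for z in (30,):
  for uv in((185,50),(191,190),(358.5,50),(350,190),(270,237)): print(uv,inv(g,np.r_[back(c,[uv],z)[0][:2],0]).round(1))
print(c['p'],c['R'].round(3))
```

```text
50 [225, 225, 223, 225, 222, 223, 202, 134, 69, 58, 60, 61, 58, 58, 63, 61, 59, 60, 58, 58, 57, 60, 58, 58, 60, 61, 57, 57, 61, 55, 60, 80, 110, 130, 133, 135, 140, 145, 146, 150] [150, 144, 142, 142, 139, 129, 93, 65, 59, 58, 55, 59, 59, 60, 62, 55, 58, 60, 59, 59, 58, 59, 59, 61, 56, 55, 51, 56, 52, 67, 121, 186, 220, 224, 225, 224, 224, 223, 224, 223, 223, 224, 224, 224, 224]
120 [145, 142, 141, 142, 141, 144, 141, 142, 142, 141, 128, 90, 60, 52, 48, 34, 34, 39, 35, 33, 27, 34, 37, 39, 34, 35, 38, 36, 34, 36, 35, 30, 36, 39, 70, 100, 110, 106, 104, 100] [143, 123, 82, 56, 59, 58, 57, 58, 57, 57, 58, 57, 58, 53, 57, 54, 56, 60, 55, 57, 53, 57, 58, 61, 88, 160, 218, 226, 226, 227, 226, 226, 226, 226, 227, 225, 226, 227, 228, 226, 225, 226, 227, 226, 226]
190 [111, 114, 113, 111, 111, 113, 110, 112, 110, 113, 113, 113, 111, 107, 101, 72, 43, 25, 30, 30, 27, 26, 17, 31, 27, 32, 27, 23, 28, 25, 35, 32, 29, 36, 31, 30, 45, 71, 97, 99] [33, 29, 32, 30, 25, 31, 31, 37, 36, 49, 54, 52, 56, 48, 51, 55, 51, 53, 61, 95, 135, 140, 144, 144, 142, 142, 143, 146, 143, 141, 142, 144, 144, 146, 141, 143, 142, 144, 145, 144, 141, 142, 142, 143, 144]
(185, 50) [-29.3 -89.8  -0.1]
(191, 190) [-3.010e+01 -1.538e+02 -1.000e-01]
(358.5, 50) [ 46.6 -89.8  -0.1]
(350, 190) [ 4.800e+01 -1.539e+02 -1.000e-01]
(270, 237) [ 9.10e+00 -1.79e+02 -1.00e-01]
[572.99126257 -51.45645286 188.19139897] [[ 0.992  0.119  0.034]
 [ 0.124 -0.952 -0.28 ]
 [-0.001  0.282 -0.959]]
```

The wrist view puts the case square, at x ≈ +9 mm and y ≈ -119. That would catch on the bin unit, so I'll nudge it sideways by about 9 mm with the shut fingers at the middle of its right side.

>>> apply_moves:
  plan: [0,0,0,0,0,0.03,40,0,0,0,-0.05,0,0,30,0,0,0,-0.02,0.04,0,10,0,0,0,0,0.04,-0.02,0,0,0,0,0,0,-0.05,0]

```text
clock: 9.18
eef_pos: [658.9, -84.7, 77.5]
eef_rot: [2.776, 1.571, 1.327]
wrist_force: [-0.3, 1.3, -0.8]
finger_gap: 2.0
```

>>> apply_moves:
  plan: [0,0,0,0,0,-0.03,0,0,0,0,0,0,0,0]

```text
clock: 9.43
eef_pos: [653.6, -53.1, 78.3]
eef_rot: [-2.165, 1.57, 2.673]
wrist_force: [-0.5, -0.0, -0.3]
finger_gap: 0.3
```

```bash
python3 - <<'E'
from h import *
g=np.load('gap.npy')
rv,sh,s=delta(g2w(78,-119,10),g[2]); print(rv.round(4),sh.round(4),s['finger_gap'],s['eef_pos']); 
c=cam('wrist'); cv2.imwrite('pics/w2.png',cv2.convertScaleAbs(c['img'],alpha=1.5))
E
python3 fc.py 9 -119 0; python3 see.py b4
```

```text
[ 0.0006 -0.0004  0.0006] [ 0.0683 -0.0025  0.0018] 0.2971461720703333 [653.6376778  -53.07898024  78.25849684]
scene [   9.972 -146.475    0.438] err 1163.25
side [-197.603 -246.356    1.806] err 12553.65
[ 8.040e+01 -1.203e+02 -1.000e-01] [653.9 -56.1  78.4] [0.  0.3 0.5] 9.625
```

View pics/b4.png

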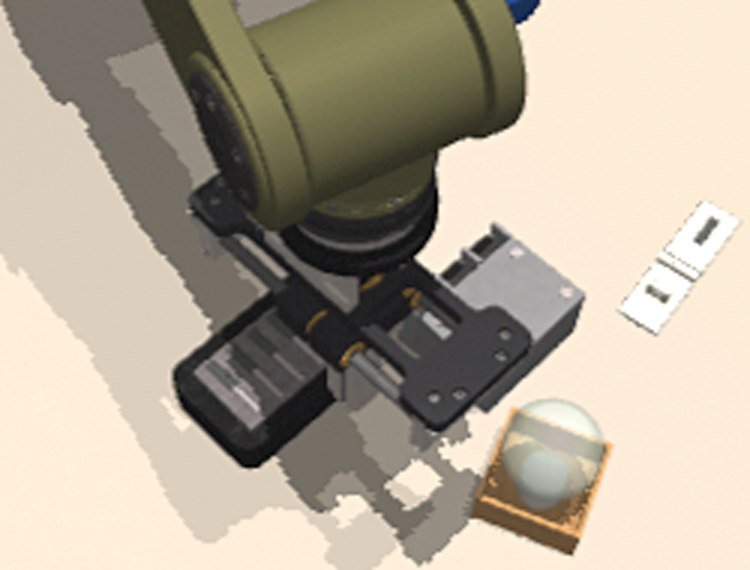

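View pics/fc_side.png

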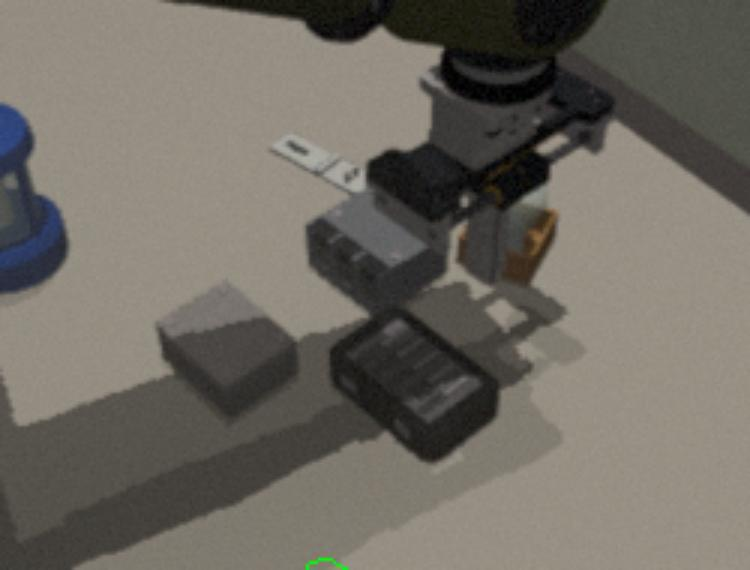

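View pics/w2.png

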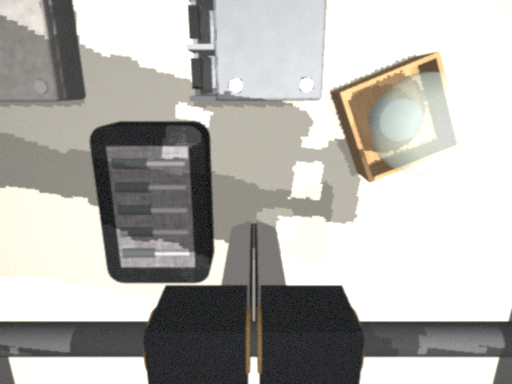

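Run:
```python
from h import *
g=np.load('gap.npy')
c=cam('wrist')
for uv,z in(((93.5,140),30),((107,262),30),((210.5,140),30),((212.5,262),30),((150,122),30),((158,281),30),((47,2),40),((63,97),40),((73,2),0),((83,97),0),((190,97),48),((322,97),48)): print(uv,z,inv(g,np.r_[back(c,[uv],z)[0][:2],0]).round(1)[:2])
im=cv2.convertScaleAbs(c['img'][0:300,0:340],alpha=1.5); cv2.imwrite('pics/w3.png',cv2.resize(im,None,fx=2,fy=2,interpolation=cv2.INTER_CUBIC))
```

```text
(93.5, 140) 30 [-27.8 -71.1]
(107, 262) 30 [ -30.2 -163.6]
(210.5, 140) 30 [ 51.7 -71.3]
(212.5, 262) 30 [  49.7 -163.8]
(150, 122) 30 [ 11.7 -59.2]
(158, 281) 30 [   7.1 -180. ]
(47, 2) 40 [-39.1  10.8]
(63, 97) 40 [-38.5 -42.6]
(73, 2) 0 [-43.2  19.6]
(83, 97) 0 [-45.5 -43.7]
(190, 97) 48 [ 42.6 -42.6]
(322, 97) 48 [122.3 -42.8]
```

View pics/w3.png

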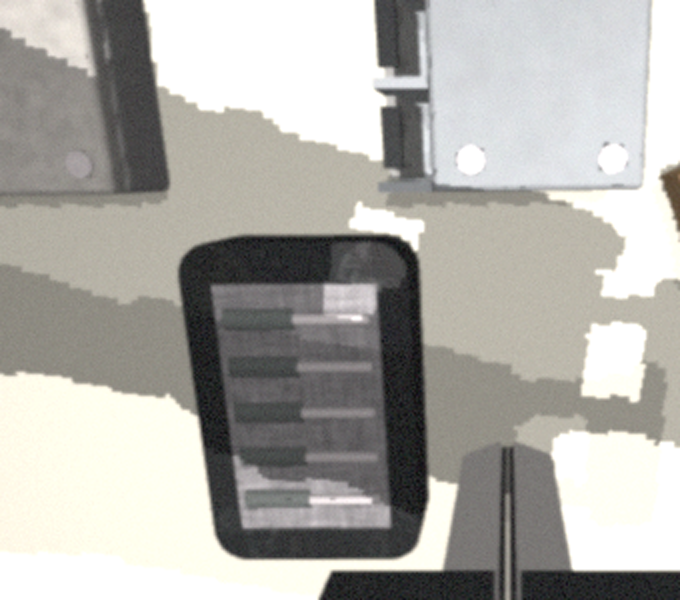

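>>> apply_moves:
  plan: [0,0,0,0.04,0,-0.001,0,0,0,0,0.028,0,0,0,0,0,0,0,-0.01,0,0,0,0,0,0,-0.005,0,0,0,0,0,0,0,0,0]

```text
clock: 10.3
eef_pos: [639.3, -56.2, 12.2]
eef_rot: [1.29, 1.569, -0.158]
wrist_force: [0.4, 0.2, 0.2]
finger_gap: 0.5
```

Run:
```python
from h import *
g=np.load('gap.npy')
rv,sh,s=delta(g2w(52,-116,10),g[2]); print(rv.round(4),sh.round(4),s['finger_gap'],s['eef_pos'],s['wrist_force']);
```

```text
[-0.0023  0.0006 -0.0022] [ 0.0022 -0.0139 -0.0025] 0.49679638562708395 [639.27635735 -56.16268073  12.18268383] [0.40359881 0.2310264  0.21428573]
```

>>> apply_moves:
  plan: [0,0,0,0.002,0,-0.0025,0,0,0,0,0,-0.004,0,0,0,0,0,0,-0.005,0,0,0,0,0,0,-0.005,0,0,0,0,0,0,0,0,0]

```text
clock: 10.92
eef_pos: [624.3, -55.1, 8.6]
eef_rot: [-1.578, 1.571, -3.026]
wrist_force: [0.7, -0.4, -0.2]
finger_gap: 0.6
```

Run:
```python
from h import *
g=np.load('gap.npy')
rv,sh,s=delta(g2w(52,-116,10),g[2]); print(rv.round(4),sh.round(4),s['eef_pos'],s['wrist_force']); 
c=cam('wrist'); cv2.imwrite('pics/w4.png',cv2.convertScaleAbs(c['img'],alpha=1.5))
```

```text
[-0.0021 -0.      0.0002] [-0.0014  0.0008  0.0004] [624.31017253 -55.11184078   8.57060287] [ 0.67514474 -0.38002073 -0.21874805]
```

View pics/w4.png

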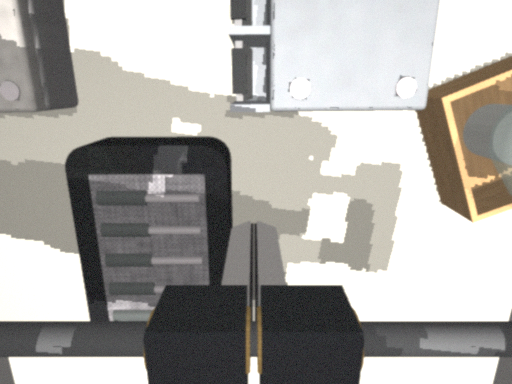

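>>> apply_moves:
  plan: [0,0,0,0,0.02,0,0,0,0,0,-0.05,0,0,0,0,0,0,-0.05,-0.03,0,20,0,0,0,-0.05,-0.03,0.03,40,0,0,0,-0.0,0,0.03,40]

```text
clock: 11.6
eef_pos: [594.0, -118.9, 160.8]
eef_rot: [1.173, 1.564, -0.275]
wrist_force: [1.1, 0.6, -0.4]
finger_gap: 27.2
```

>>> apply_moves:
  plan: [0,0,0,0,0,0.03,40,0,0,0,0,0,0,40]

```text
clock: 11.85
eef_pos: [597.0, -149.2, 155.9]
eef_rot: [-1.521, 1.57, -2.971]
wrist_force: [-0.1, -0.4, 0.1]
finger_gap: 37.4
```

Run:
```python
from h import *
g=np.load('gap.npy')
rv,sh,s=delta(g2w(0,-215,10),g[2]); print(rv.round(4),sh.round(4),s['eef_pos'],s['wrist_force']); 
c=cam('wrist'); cv2.imwrite('pics/w5.png',cv2.convertScaleAbs(c['img'],alpha=1.5))
```

```text
[-0.0041  0.      0.0004] [ 0.1459 -0.0123  0.0095] [ 597.00374151 -149.17729302  155.89054683] [-0.05721138 -0.38971989  0.05428613]
```

View pics/w5.png

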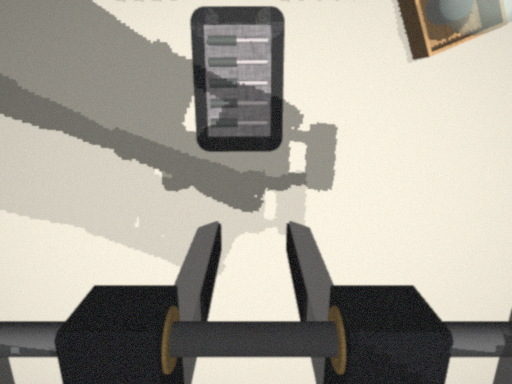

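```bash
cat > wf.py <<'E'
from h import *
import sys
g=np.load('gap.npy'); p0=[float(v) for v in sys.argv[1:4]]; w=tf(g,[[p0[0],p0[1],0]])[0]
cn=[sys.argv[4]] if len(sys.argv)>4 else ['wrist']
for n in cn:
    c=cam(n)
    h=None
    for thr in(65,75,85):
        x,f=fitcase([c],[w[0],w[1],p0[2]+g[2]],thr); print(n,thr,inv(g,x).round(3),round(f,2))
for uv in((191,20),(198.5,140),(284,20),(281.5,140)): print(inv(g,np.r_[back(c,[uv],30)[0][:2],0])[:2].round(1))
E
python3 wf.py 0 -119 0; python3 wf.py 0 -119 0 scene
```

```text
wrist 65 [-4.14000e-01 -1.18828e+02  2.00000e-03] 0.48
wrist 75 [-4.57000e-01 -1.18868e+02  1.00000e-03] 0.24
wrist 85 [-4.47000e-01 -1.18756e+02  1.00000e-03] 0.15
[-38.5 -67.6]
[ -37.1 -166.9]
[ 38.3 -67.8]
[  38.4 -167.1]
scene 65 [ -14.172 -118.342    0.702] 564.6
scene 75 [-219.244  -72.644   -0.505] 3770.14
scene 85 [-217.812  -79.308    1.321] 4981.46
[-458.5  200.1]
[-147.4  -42.4]
[-291.8  375.1]
[-25.6  83.6]
```

The wrist fit now gives the case at (-0.4, -118.8) mm and 0.001 rad, so it is lined up. I'm going down behind it and pushing straight.

>>> apply_moves:
  plan: [-0.004,0,0,0.05,-0.0065,0.005,40,0,0,0,0.05,-0.006,0.004,40,0,0,0,0.03,0,0,40,0,0,0,0.012,0,0,40,0,0,0,0,0,0,40]

```text
clock: 12.62
eef_pos: [586.1, -157.6, 14.3]
eef_rot: [-2.138, 1.571, 2.702]
wrist_force: [0.1, -0.0, -0.1]
finger_gap: 37.5
```

Run:
```python
from h import *
g=np.load('gap.npy')
rv,sh,s=delta(g2w(-.4,-187,9),g[2]); print(rv.round(4),sh.round(4),s['eef_pos'],s['wrist_force'],s['finger_gap']);
```

```text
[ 0.0028 -0.0001  0.0002] [ 0.0053 -0.0009 -0.0255] [ 586.1126801 -157.5794377   14.2698719] [ 0.11294766 -0.0201159  -0.08850333] 37.53886758618488
```

>>> apply_moves:
  plan: [0.003,0,0,0.005,-0.001,-0.01,40,0,0,0,0,0,-0.008,40,0,0,0,0,0,-0.006,40,0,0,0,0,0,-0.006,40,0,0,0,0,0,-0.006,40]

```text
clock: 13.25
eef_pos: [580.9, -122.7, 9.7]
eef_rot: [0.887, 1.569, -0.56]
wrist_force: [0.4, -5.5, 4.5]
finger_gap: 37.6
```

>>> apply_moves:
  plan: [0,0,0,0,0,-0.006,40,0,0,0,0,0,-0.006,40,0,0,0,0,0,-0.006,40,0,0,0,0,0,-0.006,40,0,0,0,0,0,-0.006,40]

```text
clock: 13.88
eef_pos: [577.1, -92.9, 9.6]
eef_rot: [0.933, 1.569, -0.514]
wrist_force: [-0.0, -5.9, 4.1]
finger_gap: 37.6
```

Run:
```python
from h import *
g=np.load('gap.npy')
rv,sh,s=delta(g2w(-.4,-138,9),g[2]); print(rv.round(4),sh.round(4),s['eef_pos'],s['wrist_force'],s['finger_gap']); 
c=cam('wrist'); cv2.imwrite('pics/w6.png',cv2.convertScaleAbs(c['img'],alpha=1.5))
for uv in((188,50),(192,180),(354,50),(348,180)): print(inv(g,np.r_[back(c,[uv],30)[0][:2],0])[:2].round(1))
```

```text
[-0.0011  0.0008 -0.0011] [ 0.0006 -0.0001 -0.0092] [577.11826342 -92.86763415   9.61233589] [-0.03590135 -5.92157567  4.13942262] 37.60185333737633
[-28.9 -48.2]
[ -30.2 -107.6]
[ 44.3 -48.2]
[  46.4 -107.6]
```

View pics/w6.png

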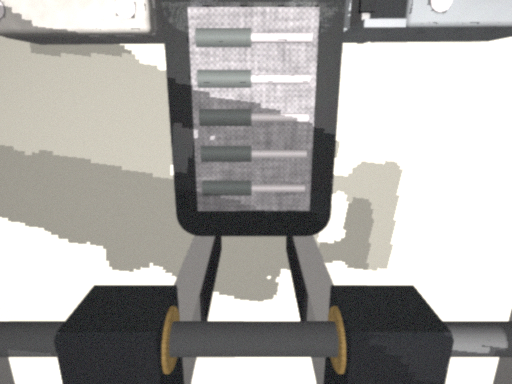

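Run:
```python
from h import *
g=np.load('gap.npy')
c=cam('wrist')
for P in((-42,-35,40),(-42,-45,40),(-42,-45,0),(42,-35,48),(42,-45,48),(42,-45,0),(-39.,-48,30),(39,-48,30),(-39,-107,30),(39,-107,30)): print(P,proj(c,tf(g,[P]))[0].round(1))
im=cv2.convertScaleAbs(c['img'][0:130,130:380],alpha=1.8,beta=15); cv2.imwrite('pics/w7.png',cv2.resize(im,None,fx=3,fy=3,interpolation=cv2.INTER_CUBIC))
```

```text
(-42, -35, 40) [149.1  13.9]
(-42, -45, 40) [151.3  40.9]
(-42, -45, 0) [173.4  50.9]
(42, -35, 48) [364.5   9.6]
(42, -45, 48) [362.1  38.2]
(42, -45, 0) [333.7  51. ]
(-39.0, -48, 30) [165.2  51.2]
(39, -48, 30) [342.   51.3]
(-39, -107, 30) [174.1 180.2]
(39, -107, 30) [333.1 180.2]
```

View pics/w7.png

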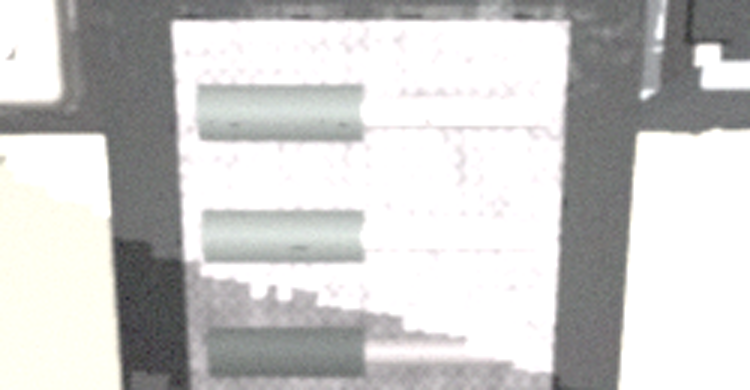

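>>> apply_moves:
  plan: [0,0,0,0,0,-0.006,40,0,0,0,0,0,-0.006,40,0,0,0,0,0,-0.006,40,0,0,0,0,0,-0.006,40,0,0,0,0,0,-0.006,40]

```text
clock: 14.6
eef_pos: [573.0, -62.6, 9.2]
eef_rot: [0.774, 1.571, -0.672]
wrist_force: [1.1, -5.8, 5.0]
finger_gap: 37.8
```

>>> apply_moves:
  plan: [0,0,0,0,0,-0.006,40,0,0,0,0,0,-0.006,40,0,0,0,0,0,-0.006,40,0,0,0,0,0,-0.006,40,0,0,0,0,0,-0.006,40]

```text
clock: 15.22
eef_pos: [569.3, -32.9, 9.2]
eef_rot: [0.589, 1.571, -0.858]
wrist_force: [0.6, -5.6, 5.3]
finger_gap: 37.6
```

Run:
```python
from h import *
g=np.load('gap.npy')
rv,sh,s=delta(g2w(-.4,-68,9),g[2]); print(rv.round(4),sh.round(4),s['eef_pos'],s['wrist_force'],s['finger_gap']); 
c=cam('wrist'); cv2.imwrite('pics/w8.png',cv2.convertScaleAbs(c['img'],alpha=1.5))
print(proj(c,tf(g,[(-39,sh[2]*1000-8,30),(39,sh[2]*1000-8,30),(-39,sh[2]*1000-50,30),(39,sh[2]*1000-50,30)])).round(1))
```

```text
[-0.0009  0.0001 -0.0001] [ 0.0002  0.0002 -0.0187] [569.30196817 -32.89226216   9.17816333] [ 0.58084681 -5.57955109  5.32687391] 37.609267841479316
[[171.5 138.5]
 [336.6 138.6]
 [177.2 221.2]
 [330.8 221.2]]
```

View pics/w8.png

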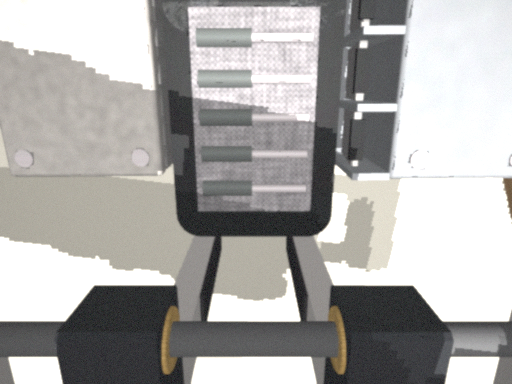

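The case is well inside and centred, with a side force of about 0.6 N, so I'm pushing on through.

>>> apply_moves:
  plan: [0,0,0,0,0,-0.007,40,0,0,0,0,0,-0.007,40,0,0,0,0,0,-0.007,40,0,0,0,0,0,-0.007,40,0,0,0,0,0,-0.007,40]

```text
clock: 15.9
eef_pos: [564.9, 2.0, 9.1]
eef_rot: [-1.018, 1.571, -2.465]
wrist_force: [0.6, -5.0, 4.2]
finger_gap: 37.5
```

>>> apply_moves:
  plan: [0,0,0,0,0,-0.007,40,0,0,0,0,0,-0.007,40,0,0,0,0,0,-0.007,40,0,0,0,0,0,-0.007,40,0,0,0,0,0,-0.007,40]

```text
clock: 16.52
eef_pos: [560.6, 36.7, 9.1]
eef_rot: [-0.753, 1.571, -2.2]
wrist_force: [0.0, -4.9, 4.9]
finger_gap: 37.8
```

Run:
```python
from h import *
g=np.load('gap.npy')
rv,sh,s=delta(g2w(-.4,0,9),g[2]); print(rv.round(4),sh.round(4),s['eef_pos'],s['wrist_force'],s['finger_gap']); 
c=cam('wrist'); cv2.imwrite('pics/w9.png',cv2.convertScaleAbs(c['img'],alpha=1.5))
```

```text
[-0.0009  0.      0.    ] [ 0.0001  0.0002 -0.0166] [560.58858179  36.67807366   9.09963283] [ 2.19646988e-03 -4.87272812e+00  4.89212863e+00] 37.77612352816547
```

View pics/w9.png

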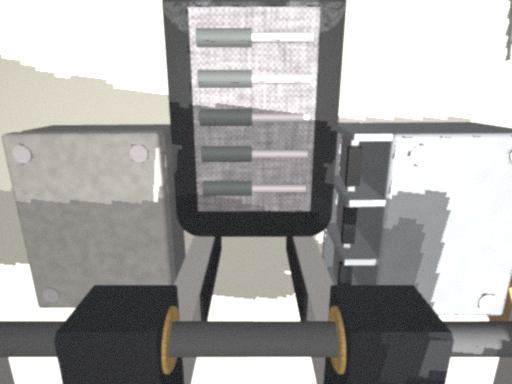

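>>> apply_moves:
  plan: [0,0,0,0,0,-0.006,40,0,0,0,0,0,-0.006,40,0,0,0,0,0,-0.006,40,0,0,0,0,0,-0.006,40,0,0,0,0,0,-0.006,40]

```text
clock: 17.2
eef_pos: [556.8, 66.4, 9.0]
eef_rot: [-1.775, 1.57, 3.062]
wrist_force: [0.3, -3.9, 1.7]
finger_gap: 37.4
```

>>> apply_moves:
  plan: [0,0,0,0,0,-0.006,40,0,0,0,0,0,-0.006,40,0,0,0,0,0,-0.006,40,0,0,0,0,0,-0.006,40,0,0,0,0,0,-0.006,40]

```text
clock: 17.82
eef_pos: [553.1, 96.2, 9.0]
eef_rot: [-2.069, 1.571, 2.768]
wrist_force: [-0.1, -3.5, 0.5]
finger_gap: 37.9
```

>>> apply_moves:
  plan: [0,0,0,0,0,-0.006,40,0,0,0,0,0,-0.006,40,0,0,0,0,0,-0.006,40,0,0,0,0,0,0,40]

```text
clock: 18.32
eef_pos: [550.9, 114.2, 9.0]
eef_rot: [-2.7, 1.57, 2.137]
wrist_force: [0.0, -0.8, -0.5]
finger_gap: 37.8
```

Run:
```python
from h import *
g=np.load('gap.npy')
rv,sh,s=delta(g2w(-.4,62,9),g[2]); print(rv.round(4),sh.round(4),s['eef_pos'],s['wrist_force'],s['finger_gap']); 
c=cam('wrist'); cv2.imwrite('pics/w10.png',cv2.convertScaleAbs(c['img'],alpha=1.5))
```

```text
[-0.0005 -0.0003  0.0002] [ 0.      0.0002 -0.0004] [550.86323351 114.2197596    9.02789073] [ 0.00606839 -0.75731071 -0.54119836] 37.80512152320741
```

View pics/w10.png

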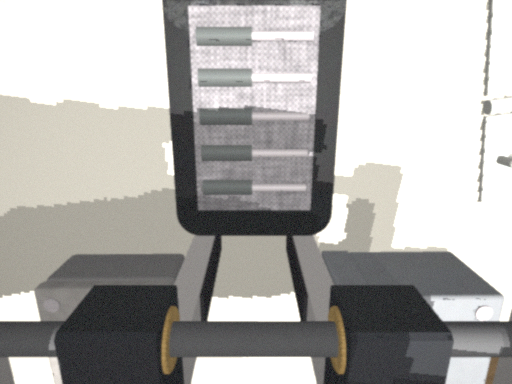

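The case is out and still square to the fingers. I'm backing off 15 mm, lifting clear and checking.

>>> apply_moves:
  plan: [0,0,0,0,0,0.008,40,0,0,0,0,0,0.012,40,0,0,0,-0.05,0,0,40,0,0,0,-0.05,0,0,40,0,0,0,-0.05,0,0.0,40]

```text
clock: 19.0
eef_pos: [553.4, 92.8, 160.8]
eef_rot: [-1.275, 1.571, -2.722]
wrist_force: [-0.4, 0.6, -0.9]
finger_gap: 37.6
```

>>> apply_moves:
  plan: [0,0,0,0,0,0.05,40,0,0,0,0,0,0.06,40,0,0,0,0,-0.03,0.05,40,0,0,0,0,-0.05,0.03,40,0,0,0,0,-0.05,0.02,40]

```text
clock: 19.62
eef_pos: [448.7, -132.7, 158.9]
eef_rot: [-1.208, 1.571, -2.657]
wrist_force: [0.7, -0.1, -0.3]
finger_gap: 37.7
```

>>> apply_moves:
  plan: [0,0,0,0,-0.05,0.02,40,0,0,0,0,0,0,40,0,0,0,0,0,0,40]

```text
clock: 20.0
eef_pos: [403.7, -157.1, 159.4]
eef_rot: [1.161, 1.57, -0.287]
wrist_force: [-0.7, -0.1, -0.2]
finger_gap: 37.5
```

```bash
python3 fc.py 0 130 0
python3 - <<'E'
from h import *
for n in("scene","side"):
    c=cam(n); cv2.imwrite(f'pics/end_{n}.png',cv2.convertScaleAbs(c['img'],alpha=1.5))
    print(n,back(c,{"scene":[(292,85),(311,255),(357,178)],"side":[(132,172),(298,172),(238,145)]}[n],0).round(0).tolist())
    o=cv2.imread(f'pics/{n}0.png'); d=cv2.absdiff(o,c['img']).max(2)
    cv2.imwrite(f'pics/diff_{n}.png',cv2.convertScaleAbs(d,alpha=3))
E
```

```text
scene [ -2.379 109.367   0.392] err 751.04
side [ -10.734 -181.163    1.   ] err 10293.34
scene [[392.0, 276.0, 0.0], [749.0, 21.0, 0.0], [678.0, 212.0, 0.0]]
side [[393.0, 279.0, 0.0], [746.0, 23.0, -0.0], [680.0, 208.0, 0.0]]
```

View pics/end_scene.png

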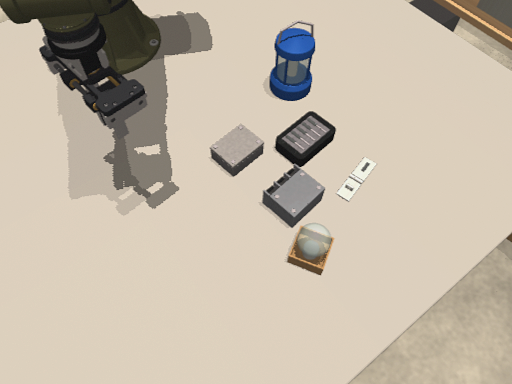

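View pics/fc_scene.png

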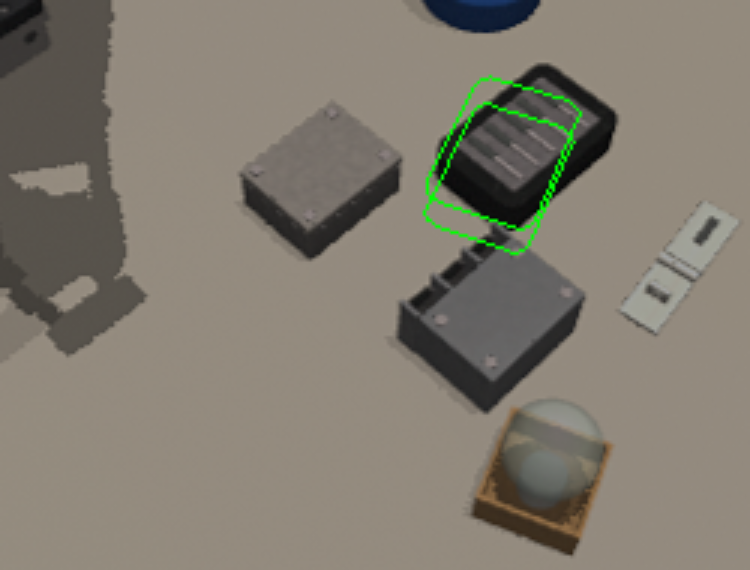

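View pics/diff_scene.png

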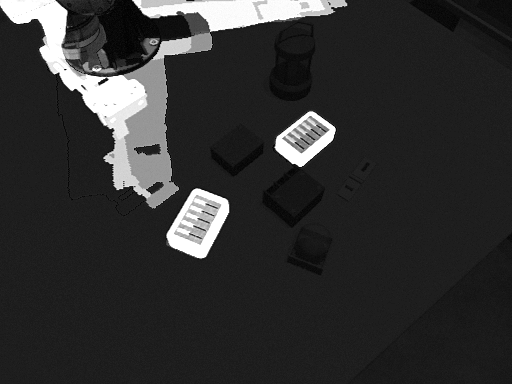

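The bystanders haven't moved: the difference picture shows only the case and the arm. My fit merged the case with the bin unit's dark face, so I'll refit on the difference mask.

Run:
```python
import h
from h import *
g=np.load('gap.npy'); w=tf(g,[[0,130,0]])[0]
c=cam("scene"); o=cv2.imread('pics/scene0.png')
m=((o.max(2).astype(int)-c['img'].max(2))>40).astype(np.uint8)
n,l,st,ce=cv2.connectedComponentsWithStats(m)
u=proj(c,[[w[0],w[1],15]])[0]; i=min((i for i in range(1,n) if st[i,4]>500),key=lambda i:np.hypot(*(ce[i]-u)))
print(st[i],ce[i],u)
h.casemask=lambda *a:max(cv2.findContours((l==i).astype(np.uint8),0,1)[0],key=len)
x,f=fitcase([c],[w[0],w[1],g[2]]); print(inv(g,x).round(3),f)
im=c['img'].copy()
for z in(0,30): cv2.polylines(im,[proj(c,tf(x,casepts(z))).round().astype(int)],True,(0,255,0),1)
cv2.imwrite('pics/endfit.png',cv2.resize(im[90:280,130:380],None,fx=3,fy=3))
s=readout.read_state();print(s['clock'],s['wrist_force'])
```

```text
[ 274  111   62   56 1876] [304.40138593 138.51066098] [304.33640225 139.21255531]
[-1.47200e+00  1.33308e+02  3.00000e-03] 0.15462415604652743
20.25 [-0.41408611  0.88880945  0.05353435]
```

View pics/endfit.png

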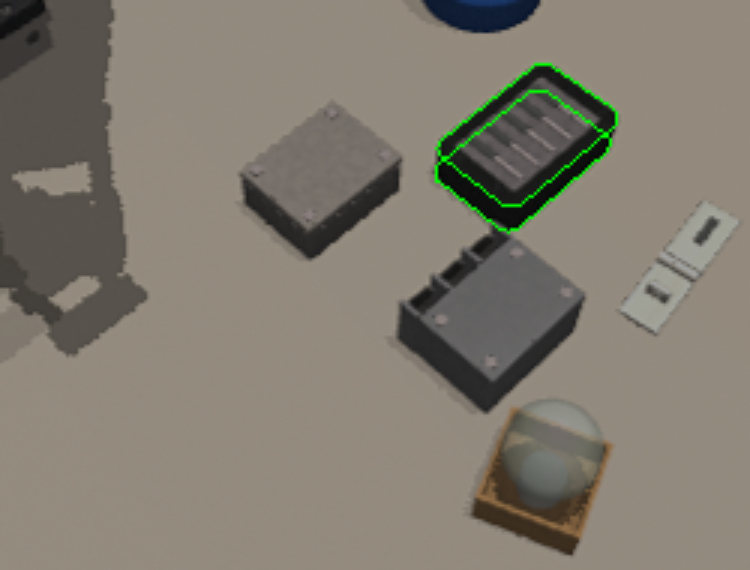

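The overlay fits the case: centre about 131–133 mm past the gap centre, 1.5 mm off the line, 0.003 rad. The arm is clear of everything, so I'm handing in.

```bash
python3 -c "
from cell import ticket; print(ticket.sign_off())"
```

```text
the job is handed in; nothing more can be done
None
```

I pushed the case through the gap and handed the job in at about 20 s of the 61 s allowed; no verdict came back. I turned it square with the shut fingers against its side, nudged it about 9 mm sideways to centre it, then pushed its rear end straight through with both fingers.

**Last checks**
- **Case position:** the scene-camera fit puts it about 133 mm past the gap centre (limits 104–167), 1.5 mm off the centre line and 0.003 rad off its direction. The arm position at the end of the push gives about 130 mm, which agrees within the calibration.
- **In the gap:** a wrist picture taken inside the gap showed the case centred and square, with under about 1 N of side force.
- **Bystanders:** the scene difference picture shows the lantern, bulb and hasp where they started. The arm had lifted clear of everything before I handed in.

**Checks that failed or disagreed**
- The first final fit failed in both fixed cameras. In the scene view the case had merged with the bin unit's dark face. I redid the scene fit on a difference mask, but did not redo the side one.
- The first rear push left the case about 9–11 mm off to one side, which is why I added the sideways nudge.
- The scene and side cameras disagreed by 1.5 mm in x and 4.6 mm in y on where the gap is. I used the mean, and the wrist camera's view of the walls roughly agreed with it.

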